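Report the loose cover bolt

ROBOT

A 6-joint arm with a two-finger parallel gripper is mounted at the origin on a cart in front of the work surface, level with it; the furniture and walls round the work are solid. World frame = base frame: x ahead of the robot, y to its left, z up, the work surface at z = 0. Lengths are in mm, angles in rad, forces in N, time in s.
With the tool pointing down it reaches from about 275 to 875 mm from the base axis. Payload 12.5 kg.
Tool frame: the origin (TCP) lies midway between the tips of the shut fingers; the grasp point (between the pads) lies 19 mm behind it; z points along the fingers, y is the direction in which the jaws open and shut (so a half turn about z gives the same grasp; the last joint's range is limited). The gripper opens to 85 mm and grips with 20 to 120 N. Pads are 22 mm wide; open, the fingers measure 114 mm over their backs; the gripper's body (76 mm by 85 mm) begins 54 mm behind the grasp point. The pads swing forward as they close: fully open they stand 13 mm farther back than shut.
Start: joints at [-1.341, 0.351, 1.652, -0, 1.139, -0.085], TCP at [170.314, -522.951, 231.29] pointing down, gripper open.
Joint ranges: [-2.75, 2.75], [-0.79, 2.1], [0.01, 2.65], [-1.57, 4.71], [0.07, 3.14], [-2.87, 2.87]. Speed limits (rad/s): [2.22, 2.22, 2.79, 3.14, 3.14, 3.14].

INTERFACE

Orientations are given as a 3x3 rotation matrix whose columns are the frame's x, y, z axes.
In Python, from bench import get_obs, snapshot, sign_off gives the robot as it stands.
- The arm moves only by the shell command python3 -m jog 'ROWS' [FORCE]. ROWS is JSON, a list of rows, each a list of 7 numbers: the turn, a rotation vector about the tool's x, y, z in rad, then the shift along the tool's x, y, z in mm, then the gripper's target within -1 to 1 (shut at 1, half-way at 0, fully open at -1). A call has 1 to 5 rows; each row shifts and turns the commanded pose from where the row before left it, along the tool's axes as they then stand; what a row does not reach is not made up. A row lasts 1/12 s, in which the tool goes at most 41.7 mm and 7.16 degrees, less where a joint would pass 70% of its speed; a pose out of reach is approached as far as the arm can. A call with a gripper value outside its range is refused whole. The fingers move at their own pace and stop on an object; FORCE is the grip in N (left out, the last holds). Time passes only in rows, so rows that do not move let the fingers close. It gives the time, the measured TCP pose, the force and the opening at its end, in the units of the state.
- get_obs(): the state, without advancing time (a new reading comes with each control period).
- snapshot(name): name is "side" or "top" or "wrist"; returns a dict with "pixels" (420x560x3 uint8, red, green, blue), "fx", "fy", "cx", "cy" (pixels), "view" (4x4, takes a point from world to camera coordinates); the wrist camera has in their place "mount" (4x4, takes a point from camera to tool coordinates, whose origin is the TCP and whose axes are the flange's). Camera axes: x right, y down, z forward; pixel columns grow to the right and rows downward; lengths in mm; the calibration is good to about 2 mm. The wrist camera is an equidistant fisheye: a pixel r from the principal point sees the ray r / f radians off the axis. A picture is of the moment at which its call begins: read the wrist's pose just before it. There is no depth.
- sign_off(): hands the job in, once; it reports no verdict.
The state is a dict: "time": time; "joint_positions": joint angles; "qd": joint speeds; "joint_torque": joint torques, N m; "tcp_pos": TCP position; "tcp_rot": TCP orientation; "force": force on the tool from outside, world axes, zero at the start; "wrist_torque": the same for the moment, N m; "gripper_width": finger opening in mm.
Only numpy, scipy, OpenCV 4.12 (cv2) and the standard library are available. Lean on these libraries where they do the work, as an engineer would, in place of code of your own. Each camera call takes 0.05 s, during which the arm holds its last target. There are 200 camera calls.

TASK

Press the red call button fully in to fetch the fitter and let it go again. Then point at the one cover bolt of the green gearbox that is not screwed home: hold the gripper's tips about a finger's width straight above its head for two seconds, without touching the gearbox and without pointing at a tight bolt. Last, point in the same way at the middle of the adjustable wrench needed to tighten it, and finish while still pointing there; do not touch or shift any tool or loose part.

Things in the scene. Friction and masses are not known exactly. Their poses are not given: they have to be found in the camera images.
- gearbox: Small green gearbox housing with a bright aluminium cover, fixed to the bench, 112 x 142 mm (along its own x and y) with foot flanges to 178 mm along y. Origin: centre of its underside, z up. The cover's face is flat at 50 mm above the bench, with a low boss (to 56 mm) in the middle; four bolts stand at x = +-40 mm, y = +-55 mm.
- bolt_a_top (a point): Dark steel hex-head bolt in a corner of the gearbox's cover, with a flat washer; 22 mm across the head's corners. This point: centre of the head's top face, z up. A tight bolt's point is 10.5 mm above the cover's face, about 60 mm above the bench; the one loose bolt's is 18 mm higher (about 78 mm above the bench) and bare thread shows under its head. Bolts are 80 mm and 110 mm apart. The bolt does not move.
- bolt_b_top (a point): Dark steel hex-head bolt in a corner of the gearbox's cover, with a flat washer; 22 mm across the head's corners. This point: centre of the head's top face, z up. A tight bolt's point is 10.5 mm above the cover's face, about 60 mm above the bench; the one loose bolt's is 18 mm higher (about 78 mm above the bench) and bare thread shows under its head. Bolts are 80 mm and 110 mm apart. The bolt does not move.
- bolt_c_top (a point): Dark steel hex-head bolt in a corner of the gearbox's cover, with a flat washer; 22 mm across the head's corners. This point: centre of the head's top face, z up. A tight bolt's point is 10.5 mm above the cover's face, about 60 mm above the bench; the one loose bolt's is 18 mm higher (about 78 mm above the bench) and bare thread shows under its head. Bolts are 80 mm and 110 mm apart. The bolt does not move.
- bolt_d_top (a point): Dark steel hex-head bolt in a corner of the gearbox's cover, with a flat washer; 22 mm across the head's corners. This point: centre of the head's top face, z up. A tight bolt's point is 10.5 mm above the cover's face, about 60 mm above the bench; the one loose bolt's is 18 mm higher (about 78 mm above the bench) and bare thread shows under its head. Bolts are 80 mm and 110 mm apart. The bolt does not move.
- call_button_top (a point): Centre of the top of the red round push button, 36 mm in diameter, on the fixed grey call box with a yellow top (80 x 90 mm, 42 mm high). The button is pressed straight down; its top starts 64 mm above the bench. The black ring round it, 52 mm in diameter, is 10 mm below the button's top.
- call_button (a joint): Travel of the red push button in m: 0 released, 0.006 fully in (about 5 N); it springs back by itself.
- wrench_middle (a point): Middle of the silver adjustable wrench lying loose and flat on the bench, 172 mm long (along its own y), up to 62 mm wide, 11 mm thick. This point: on its upper face (10 mm above the bench), half-way along, on the handle's centre line, z up.
- spare_bolt: Loose bright bolt standing on its head on the bench, 16 x 16 x 39 mm high; bystander. Origin: centre of its underside.
- red_screwdriver: Loose screwdriver with red handle lying on the bench, 195 mm long (along its own y), 23 mm high; bystander. Origin: centre of its underside.
- red_pliers: Loose pliers with red grips lying on the bench, 172 mm long (along its own y), 12 mm high; bystander. Origin: centre of its underside.
There are look-alikes about, which are no part of the job. Leave any turquoise look-alike of the part that bears call_button_top alone.

How it is judged:
By the outcome, as a careful person would: the job done as asked, in the order asked, and still so for the second after the job is handed in, with the robot touching nothing.
It also fails if it takes over 48 s, if anything falls off the work surface, if the arm or the gripper's body presses on something with over 40 N, if the wrist force passes 120 N, or if a joint passes its speed limit or range.

## Working session

There is one attempt and no reset: what is moved stays moved. The work goes in short steps, Python scripts to look and compute and a shell command to move; the robot and the scene stay as the last step left them, time stands still between calls to the robot, and variables do not carry over. Pictures are saved under pics/ and viewed, about 8 in all and at most 12, crops included, and the job is handed in when it is done.

```bash
mkdir -p pics
cat > h.py <<'E'
import numpy as np,cv2
from bench import get_obs,snapshot
def save(n,f):
    s=snapshot(n);cv2.imwrite('pics/'+f,s['pixels'][:,:,::-1].copy());np.save('pics/'+f+'.npy',{k:v for k,v in s.items()},allow_pickle=True);return s
def ray(s,u,v,z):
    V=np.array(s['view']);R=V[:3,:3];t=V[:3,3];c=-R.T@t
    d=R.T@np.array([(u-s['cx'])/s['fx'],(v-s['cy'])/s['fy'],1]);return c+d*(z-c[2])/d[2]
def proj(s,p):
    V=np.array(s['view']);q=V[:3,:3]@p+V[:3,3];return s['fx']*q[0]/q[2]+s['cx'],s['fy']*q[1]/q[2]+s['cy']
def load(f): return np.load('pics/'+f+'.npy',allow_pickle=True).item()
E
python3 - <<'E'
from h import *
for n in('top','side'):
    s=save(n,n+'1.png');print(n,s['fx'],s['cx'],s['cy'],np.round(s['view'],3).tolist())
o=get_obs();print(o['time'],o['tcp_pos'],o['tcp_rot'],o['gripper_width'])
E
```

```text
top 528.1775088575649 278.1419922442361 211.00748831965987 [[-0.026, -1.0, -0.003, 40.577], [-0.993, 0.026, -0.117, 571.974], [0.117, 0.0, -0.993, 1256.336], [0.0, 0.0, 0.0, 1.0]]
side 454.2056671206274 278.1154264272231 213.61217003903627 [[0.977, 0.215, 0.013, -552.851], [0.18, -0.784, -0.594, -56.273], [-0.118, 0.583, -0.804, 1161.663], [0.0, 0.0, 0.0, 1.0]]
0.1 [ 170.24024052 -522.69423011  230.84639155] [[ 9.50867030e-01  3.09599487e-01 -2.20671669e-04]
 [ 3.09599555e-01 -9.50866570e-01  9.39171173e-04]
 [ 8.09376001e-05 -9.61346755e-04 -9.99999535e-01]] 85.54588756906954
```

View pics/top1.png

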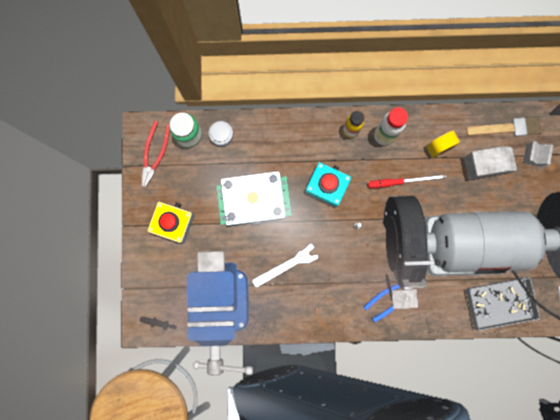

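View pics/side1.png

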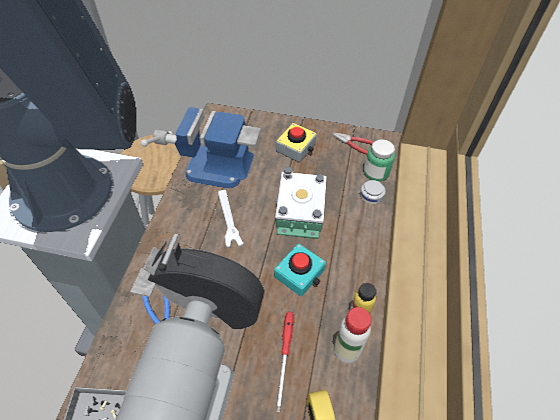

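The top view shows the yellow call box at about (169,222), with a turquoise decoy at (329,184). The gearbox is at (253,198) and the wrench at (285,265). The vise stands between the robot and the button. I'll zoom in on the gearbox.

Run:
```python
from h import *
a=load('top1.png');b=load('side1.png')
A=cv2.resize(a['pixels'][160:250,140:325],(740,360),interpolation=cv2.INTER_CUBIC)
B=cv2.resize(b['pixels'][120:245,210:340],(0,0),fx=4,fy=4,interpolation=cv2.INTER_CUBIC)
B=B[:, :]
cv2.imwrite('pics/z1.png',A[:,:,::-1]);cv2.imwrite('pics/z2.png',B[:,:,::-1])
print('btn',ray(a,168.5,221.5,64),ray(b,297,133,64))
# red centroids
for s,(r0,r1,c0,c1) in((a,(195,250,140,200)),(b,(115,165,270,325))):
    p=s['pixels'][r0:r1,c0:c1].astype(int);m=(p[...,0]>120)&(p[...,1]<70)&(p[...,2]<70)
    v,u=np.nonzero(m);v=v+r0;u=u+c0;print(u.mean(),v.mean(),u.min(),u.max(),v.min(),v.max(),ray(s,u.mean(),v.mean(),62))
```

```text
btn [551.03034332 287.07103349  64.        ] [554.89863259 280.93529304  64.        ]
166.30612244897958 220.77551020408163 160 175 213 229 [553.11043297 292.71904737  62.        ]
296.84615384615387 134.48717948717947 290 303 130 137 [555.26776415 277.37515189  62.        ]
```

View pics/z1.png

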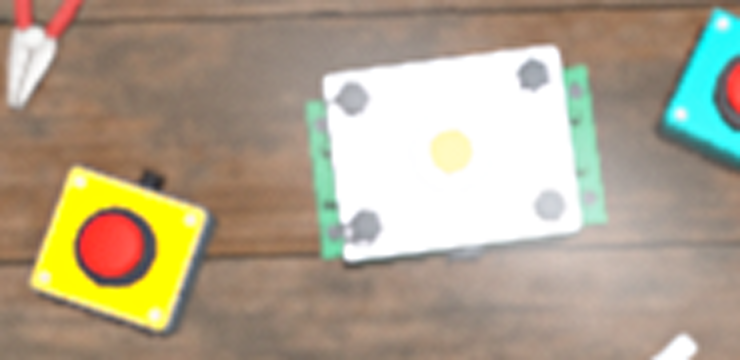

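View pics/z2.png

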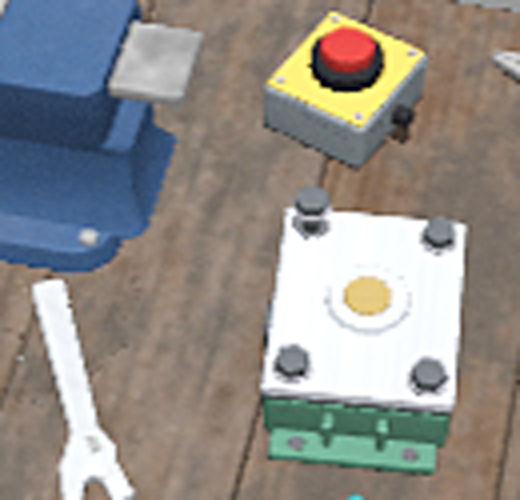

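The loose bolt is the one at the near-left corner. In the side crop its head is at (312,203) with bare thread under it. The same bolt is at (365,226) in the top crop. Next I'll compute the positions.

Run:
```python
from h import *
from scipy.optimize import least_squares
a=load('top1.png');b=load('side1.png')
T=lambda u,v:(140+(u+.5)/4-.5,160+(v+.5)/4-.5)
S=lambda u,v:(210+(u+.5)/4-.5,120+(v+.5)/4-.5)
def tri(n,p,q):
    f=lambda X:np.r_[np.subtract(proj(a,X),p),np.subtract(proj(b,X),q)]
    r=least_squares(f,[500,200,60]);print(n,r.x.round(1),r.fun.round(2))
tri('btn',T(110,244),S(348,47))
tri('loose',T(366,225),S(312,201))
tri('far-left',T(351,98),S(440,233))
tri('near-right',T(549,205),S(292,360))
tri('far-right',T(533,75),S(429,373))
for n,c,s,z in(('t',T(366,225),a,78),('s',S(312,201),b,78),('tb',T(110,244),a,64),('sb',S(348,47),b,64)): print(n,ray(s,*c,z).round(1))
for s,(r0,r1,c0,c1) in((a,(240,290,249,322)),(b,(187,250,214,246))):
    p=s['pixels'][r0:r1,c0:c1].astype(int);m=((p.min(2)>150)).astype(np.uint8)
    n,l,st,ce=cv2.connectedComponentsWithStats(m);k=1+st[1:,4].argmax()
    v,u=np.nonzero(l==k);P=np.array([ray(s,x+c0,y+r0,8)[:2] for x,y in zip(u,v)])
    rect=cv2.minAreaRect(P.astype(np.float32));print('wrench',rect,st[k])
    # axis coordinates
    c=P.mean(0);d=np.linalg.svd(P-c)[2][0] if 0 else np.linalg.svd(P-c,full_matrices=False)[2][0]
    d*=np.sign(d[0]);t=(P-c)@d;w=(P-c)@[-d[1],d[0]]
    print(c,d,np.ptp(t),'mid',c+d*(t.min()+t.max())/2)
    mid=(t.min()+t.max())/2
    for lo in np.arange(-80,80,20):
        k=(t-mid>=lo)&(t-mid<lo+20);
        if k.any():print(lo,w[k].min().round(1),w[k].max().round(1),end='; ')
    print()
```

```text
btn [552.9 290.9  60.5] [ 0.09  0.26  0.31 -0.05]
loose [559.1 136.7  75.2] [ 0.02  0.07  0.07 -0.01]
far-left [638.8 146.4  55.2] [ 0.01  0.05  0.05 -0.01]
near-right [570.3  28.5  56.5] [ 0.04  0.11  0.12 -0.02]
far-right [649.9  36.2  57.5] [-0.03 -0.08 -0.08  0.01]
t [559.  136.6  78. ]
s [559.4 134.2  78. ]
tb [553.2 290.3  64. ]
sb [552.7 286.8  64. ]
wrench ((434.07598876953125, 11.175346374511719), (42.40739440917969, 177.20883178710938), 30.661191940307617) [  3   3  67  45 747]
[440.96782319   8.20741796] [ 0.45432275 -0.89083716] 176.58221595649854 mid [438.16355787  13.70602827]
-80 -12.1 11.6; -60 -11.8 11.2; -40 -10.8 11.4; -20 -10.1 10.8; 0 -9.7 11.0; 20 -12.1 13.1; 40 -21.5 17.3; 60 -21.2 20.6; 
wrench ((432.90386962890625, 10.881790161132812), (40.954925537109375, 176.8612823486328), 30.524118423461914) [  4   3  26  57 554]
[441.61106479   4.13207108] [ 0.45549762 -0.890237  ] 176.1079747385195 mid [436.85211843  13.43308594]
-80 -11.1 11.0; -60 -10.2 9.8; -40 -9.5 9.8; -20 -9.2 9.8; 0 -8.4 10.4; 20 -9.3 12.8; 40 -19.9 15.6; 60 -20.8 19.0;
```

Estimates are button (553,289), loose bolt (559,136) and wrench middle (438,13). I'll shut the fingers, rise, and travel toward the button.

```bash
python3 -m jog '[[0,0,0,0,0,-25,1],[0,0,0,12,-12,-25,1],[0,0,0,22,-23,0,1],[0,0,0,24,-26,0,1],[0,0,0,24,-26,0,1]]' 20; python3 -m jog '[[0,0,0,24,-26,0,1],[0,0,0,24,-26,0,1],[0,0,0,24,-26,0,1],[0,0,0,24,-26,0,1],[0,0,0,24,-26,0,1]]'; python3 -m jog '[[0,0,0,24,-26,0,1],[0,0,0,24,-26,0,1],[0,0,0,24,-26,0,1],[0,0,0,24,-26,0,1],[0,0,0,24,-26,0,1]]'
```

```text
time: 0.52
tcp_pos: [221.5, -413.5, 281.1]
tcp_rot: [[0.951, 0.309, 0.0], [0.309, -0.951, 0.0], [0.0, -0.0, -1.0]]
force: [0.6, 0.3, -0.4]
gripper_width: 25.5
time: 0.93
tcp_pos: [295.4, -252.4, 281.2]
tcp_rot: [[0.951, 0.309, -0.0], [0.309, -0.951, 0.0], [0.0, -0.0, -1.0]]
force: [1.3, -0.5, 0.0]
gripper_width: 0.0
time: 1.35
tcp_pos: [369.2, -91.5, 281.3]
tcp_rot: [[0.951, 0.31, 0.0], [0.31, -0.951, -0.0], [0.0, 0.0, -1.0]]
force: [0.9, -0.6, -0.2]
gripper_width: 0.2
```

```bash
python3 -m jog '[[0,0,0,24,-25,0,1],[0,0,0,24,-25,0,1],[0,0,0,24,-25,0,1],[0,0,0,24,-25,0,1],[0,0,0,24,-25,0,1]]'; python3 -m jog '[[0,0,0,24,-25,0,1],[0,0,0,24,-25,0,1],[0,0,0,24,-25,0,1],[0,0,0,24,-25,0,1],[0,0,0,24,-25,0,1]]';python3 -m jog '[[0,0,0,24,-25,0,1],[0,0,0,20,-20,10,1],[0,0,0,8,-10,30,1],[0,0,0,0,0,35,1],[0,0,0,0,0,25,1]]'; python3 -m jog '[[0,0,0,0,0,20,1],[0,0,0,0,0,0,1],[0,0,0,0,0,0,1]]'
python3 - <<'E'
from h import *
o=get_obs();s=save('wrist','w1.png');print(o['time'],o['joint_positions'],o['tcp_pos'],{k:np.round(v,3) for k,v in s.items() if k!='pixels'})
E
```

```text
time: 1.77
tcp_pos: [444.7, 64.6, 281.2]
tcp_rot: [[0.951, 0.31, -0.0], [0.31, -0.951, -0.0], [-0.0, -0.0, -1.0]]
force: [0.8, -1.0, 0.8]
gripper_width: -0.0
time: 2.18
tcp_pos: [520.1, 220.5, 280.9]
tcp_rot: [[0.951, 0.31, -0.001], [0.31, -0.951, -0.0], [-0.001, 0.0, -1.0]]
force: [0.4, -0.6, 0.1]
gripper_width: -0.2
time: 2.6
tcp_pos: [551.3, 287.6, 178.0]
tcp_rot: [[0.95, 0.311, -0.003], [0.311, -0.95, -0.001], [-0.003, 0.0, -1.0]]
force: [-0.4, 0.1, -0.8]
gripper_width: 0.1
time: 2.85
tcp_pos: [551.9, 287.0, 160.8]
tcp_rot: [[0.951, 0.31, -0.002], [0.31, -0.951, -0.001], [-0.002, 0.0, -1.0]]
force: [0.0, -0.3, 1.3]
gripper_width: 0.2
2.85 [4.04666730e-01 5.55705694e-01 1.51878751e+00 1.24983087e-05
 1.06905994e+00 1.66066541e+00] [551.92393591 286.98058756 160.819027  ] {'fx': np.float64(325.192), 'fy': np.float64(325.192), 'cx': np.float64(277.709), 'cy': np.float64(207.643), 'mount': array([[ 1.00000e-03, -9.60000e-01, -2.81000e-01,  7.13560e+01],
       [ 1.00000e+00,  1.00000e-03,  0.00000e+00,  4.93000e-01],
       [-0.00000e+00, -2.81000e-01,  9.60000e-01, -1.42512e+02],
       [ 0.00000e+00,  0.00000e+00,  0.00000e+00,  1.00000e+00]])}
```

View pics/w1.png

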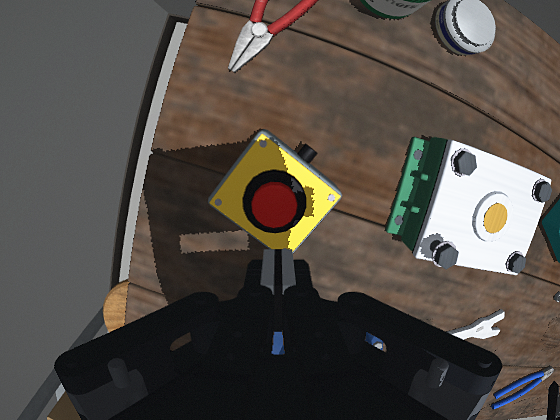

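The wrist view shows the red button at about (274,204), the loose bolt head at (445,255) and the tight bolts at (465,163), (541,190) and (516,262). I'll refine the button and bolt positions from it.

```bash
cat >> h.py <<'E'
def wray(s,o,u,v,z):
    x,y=(u-s['cx'])/s['fx'],(v-s['cy'])/s['fy'];r=np.hypot(x,y)
    d=np.array([x/r*np.sin(r),y/r*np.sin(r),np.cos(r)]);M=np.array(s['mount']);R=np.array(o['tcp_rot'])
    d=R@M[:3,:3]@d;c=R@M[:3,3]+o['tcp_pos'];return (c+d*(z-c[2])/d[2]).round(1)
def rel(o,p): return (np.array(o['tcp_rot']).T@(np.array(p)-o['tcp_pos'])).round(1)
E
python3 - <<'E'
from h import *
s=load('w1.png');o=get_obs()
p=s['pixels'].astype(int)[160:250,220:340];m=(p[...,0]>90)&(p[...,1]<45)&(p[...,2]<45);v,u=np.nonzero(m);u=(u.min()+u.max())/2+220;v=(v.min()+v.max())/2+160
print(u,v,wray(s,o,u,v,64));print('loose',wray(s,o,445,255,78),'tight',[wray(s,o,*q,60) for q in((465,163),(541,190),(516,262))])
print(rel(o,wray(s,o,u,v,64)))
E
```

```text
274.0 206.0 [554.1 290.1  64. ]
loose [561.8 141.   78. ] tight [array([639.8, 147.2,  60. ]), array([651.6,  42.6,  60. ]), array([573.5,  33.1,  60. ])]
[ 2.1 -2.3 98.3]
```

```bash
python3 -m jog '[[0,0,0,2,-2,25,1],[0,0,0,0,0,35,1],[0,0,0,0,0,25,1],[0,0,0,0,0,6,1],[0,0,0,0,0,0,1]]'; python3 -m jog '[[0,0,0,0,0,3,1],[0,0,0,0,0,3,1],[0,0,0,0,0,0,1]]'; python3 -m jog '[[0,0,0,0,0,3,1],[0,0,0,0,0,0,1]]'
```

```text
time: 3.32
tcp_pos: [553.5, 289.6, 70.4]
tcp_rot: [[0.951, 0.31, -0.001], [0.31, -0.951, -0.0], [-0.001, 0.0, -1.0]]
force: [-0.3, -0.8, -0.7]
gripper_width: 0.1
time: 3.57
tcp_pos: [554.2, 289.9, 65.6]
tcp_rot: [[0.951, 0.31, 0.002], [0.31, -0.951, 0.001], [0.002, -0.0, -1.0]]
force: [0.3, -0.8, -0.4]
gripper_width: 0.1
time: 3.73
tcp_pos: [554.1, 289.9, 61.9]
tcp_rot: [[0.951, 0.31, 0.002], [0.31, -0.951, 0.001], [0.002, -0.0, -1.0]]
force: [1.2, 0.4, 2.8]
gripper_width: 0.2
```

```bash
python3 -m jog '[[0,0,0,0,0,2,1],[0,0,0,0,0,0,1]]'; python3 -m jog '[[0,0,0,0,0,1.5,1],[0,0,0,0,0,0,1]]'; python3 -m jog '[[0,0,0,0,0,1,1],[0,0,0,0,0,0,1]]'
```

```text
time: 3.9
tcp_pos: [554.1, 289.9, 59.7]
tcp_rot: [[0.951, 0.31, 0.001], [0.31, -0.951, 0.001], [0.002, -0.0, -1.0]]
force: [0.2, 1.4, 2.8]
gripper_width: 0.1
time: 4.07
tcp_pos: [554.1, 289.8, 58.1]
tcp_rot: [[0.951, 0.31, 0.001], [0.31, -0.951, 0.001], [0.001, -0.0, -1.0]]
force: [1.2, 0.6, 4.5]
gripper_width: 0.0
time: 4.23
tcp_pos: [554.1, 289.9, 58.0]
tcp_rot: [[0.951, 0.31, 0.001], [0.31, -0.951, 0.001], [0.001, -0.0, -1.0]]
force: [-2.0, -0.6, 11.3]
gripper_width: -0.2
```

The travel stopped at z=58 with force rising to 11 N, so the button is fully in. I'll hold briefly, release, rise, and go above the loose bolt.

```bash
python3 -m jog '[[0,0,0,0,0,0.5,1],[0,0,0,0,0,0,1],[0,0,0,0,0,-5,1],[0,0,0,0,0,-20,1],[0,0,0,0,0,-35,1]]'; python3 -m jog '[[0,0,0,0,0,-30,1],[0,0,0,-5,16,-10,1],[0,0,0,-9,32,0,1],[0,0,0,-9,32,0,1],[0,0,0,-9,32,0,1]]'; python3 -m jog '[[0,0,0,-6,22,0,1],[0,0,0,-4,12,0,1],[0,0,0,0,0,0,1],[0,0,0,0,0,0,1]]'
python3 - <<'E'
from h import *
o=get_obs();s=save('wrist','w2.png');print(o['time'],o['tcp_pos'],o['force']);np.save('o2.npy',o)
E
```

```text
time: 4.65
tcp_pos: [551.3, 288.6, 113.4]
tcp_rot: [[0.951, 0.31, -0.007], [0.31, -0.951, -0.003], [-0.008, 0.001, -1.0]]
force: [0.4, 0.6, -0.5]
gripper_width: 0.0
time: 5.07
tcp_pos: [557.1, 172.1, 156.0]
tcp_rot: [[0.951, 0.311, -0.001], [0.311, -0.951, -0.0], [-0.001, -0.0, -1.0]]
force: [0.4, -1.4, -0.6]
gripper_width: 0.3
time: 5.4
tcp_pos: [558.7, 137.9, 156.1]
tcp_rot: [[0.951, 0.309, -0.001], [0.309, -0.951, 0.0], [-0.001, -0.0, -1.0]]
force: [-1.4, -0.2, 0.6]
gripper_width: 0.1
5.4 [558.65379083 137.93112753 156.09815818] [-1.42787612 -0.24309399  0.63194181]
```

View pics/w2.png

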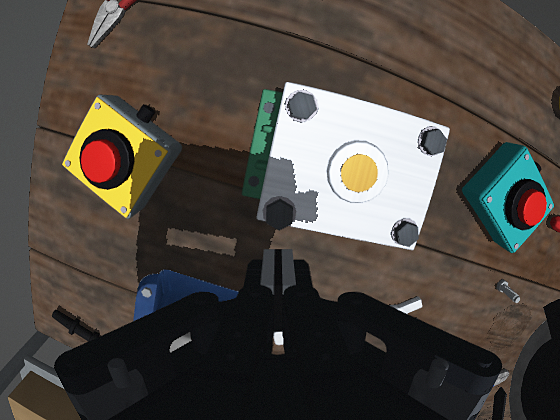

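Directly below, the loose bolt's head is at (279,212). The tight ones are at (301,104), (432,141) and (404,233). The button has sprung back.

Run:
```python
from h import *
s=load('w2.png');o=np.load('o2.npy',allow_pickle=True).item()
p=wray(s,o,279,212,78);print(p,rel(o,p),[wray(s,o,*q,60) for q in((301,104),(432,141),(404,233))])
```

```text
[562.4 137.6  78. ] [ 3.5  1.5 78.1] [array([639.6, 146. ,  60. ]), array([649.9,  39.1,  60. ]), array([571.7,  31.7,  60. ])]
```

```bash
python3 -m jog '[[0,0,0,2,1,20,1],[0,0,0,0,0,25,1],[0,0,0,0,0,14,1],[0,0,0,0,0,4,1],[0,0,0,0,0,0,1]]'
for i in 1 2 3 4 5 6; do python3 -m jog '[[0,0,0,0,0,0,1],[0,0,0,0,0,0,1],[0,0,0,0,0,0,1],[0,0,0,0,0,0,1],[0,0,0,0,0,0,1]]' | head -2; [ $i = 1 ]
python3 - <<'E'
from h import *
A=save('side','s2.png');o=get_obs();u,v=proj(A,np.array(o['tcp_pos']));print(u,v)
u,v=int(u),int(v);B=cv2.resize(A['pixels'][v-50:v+50,u-60:u+60],None,fx=6,fy=6,interpolation=cv2.INTER_CUBIC)
cv2.imwrite('pics/s2z.png',B[:,:,::-1])
E
done
```

```text
time: 5.87
tcp_pos: [560.4, 138.5, 92.3]
tcp_rot: [[0.95, 0.311, -0.002], [0.311, -0.95, -0.0], [-0.002, -0.0, -1.0]]
force: [-0.0, -0.3, 1.2]
gripper_width: -0.2
time: 6.28
tcp_pos: [561.3, 137.5, 93.8]
288.8074387712213 164.66758610708706
time: 6.75
tcp_pos: [561.0, 137.5, 93.3]
time: 7.17
tcp_pos: [561.0, 137.5, 93.3]
time: 7.58
tcp_pos: [561.0, 137.5, 93.3]
time: 8.0
tcp_pos: [561.0, 137.5, 93.3]
time: 8.42
tcp_pos: [561.0, 137.5, 93.3]
```

View pics/s2z.png

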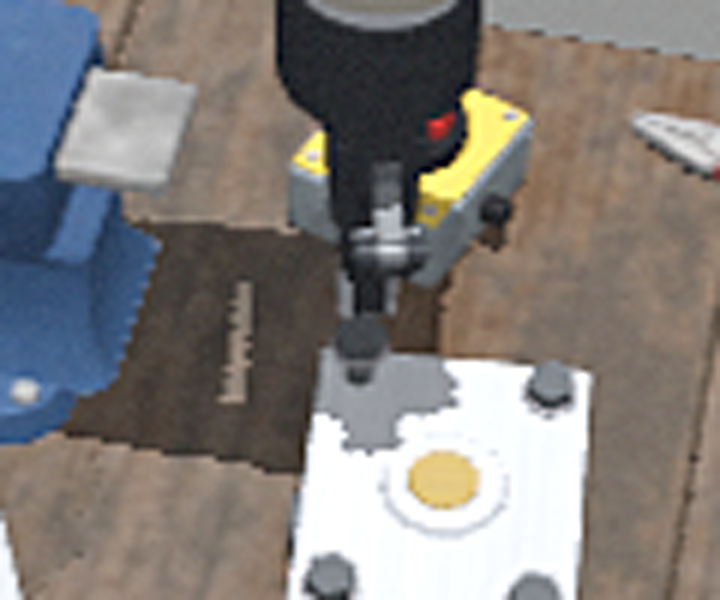

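The side crop shows the tips just above the raised bolt head at about (360,330), with clear space and its thread visible. I've held there for over 2 s. I'll hold a little longer, rise, and go above the wrench.

```bash
python3 -m jog '[[0,0,0,0,0,0,1],[0,0,0,0,0,0,1],[0,0,0,0,0,-10,1],[0,0,0,0,0,-30,1],[0,0,0,0,0,-35,1]]'; python3 -m jog '[[0,0,0,-10,5,-20,1],[0,0,0,-27,14,0,1],[0,0,0,-33,17,0,1],[0,0,0,-33,17,0,1],[0,0,0,-33,17,0,1]]'; python3 -m jog '[[0,0,0,-16,8,0,1],[0,0,0,-4,2,0,1],[0,0,0,0,0,0,1],[0,0,0,0,0,0,1],[0,0,0,0,0,0,1]]'
python3 - <<'E'
from h import *
o=get_obs();s=save('wrist','w3.png');print(o['time'],o['tcp_pos'],o['force']);np.save('o3.npy',o)
E
```

```text
time: 8.83
tcp_pos: [559.9, 137.3, 168.2]
tcp_rot: [[0.951, 0.31, -0.004], [0.31, -0.951, -0.001], [-0.004, -0.001, -1.0]]
force: [-0.3, 0.1, 0.6]
gripper_width: -0.1
time: 9.25
tcp_pos: [452.1, 28.1, 189.0]
tcp_rot: [[0.951, 0.31, 0.001], [0.31, -0.951, -0.0], [0.001, 0.0, -1.0]]
force: [0.5, -1.1, -0.2]
gripper_width: 0.1
time: 9.67
tcp_pos: [438.4, 13.7, 188.6]
tcp_rot: [[0.951, 0.31, 0.001], [0.31, -0.951, 0.0], [0.001, 0.0, -1.0]]
force: [0.6, 0.6, -0.4]
gripper_width: -0.3
9.6667 [438.39280051  13.70411383 188.56023925] [ 0.59279055  0.58820477 -0.42627169]
```

View pics/w3.png

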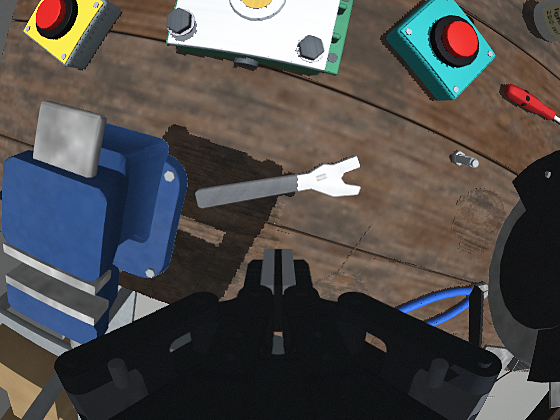

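The wrench's handle end is centred at about (197,198). The handle's neck is at (297,183) and the jaw tips are at (358,159) and (358,193). It is clear of the vise.

Run:
```python
from h import *
s=load('w3.png');o=np.load('o3.npy',allow_pickle=True).item()
W=lambda u,v:wray(s,o,u,v,9)
e=W(196,198);n=W(297,183);j1=W(358,158);j2=W(360,194);d=(n-e)/np.linalg.norm(n-e)
L=[(j-e)@d for j in(j1,j2)];print(e,n,j1,j2,d,L)
for l in(max(L)/2,86):m=e+d*l;m[2]=10;print(l,m,rel(o,m))
```

```text
[400.3  90.4   9. ] [447.6  -4.5   9. ] [492.1 -55.2   9. ] [457.6 -70.9   9. ] [ 0.44608153 -0.89499233  0.        ] [np.float64(171.26116751847454), np.float64(169.92273431163704)]
85.63058375923727 [438.49822179  13.76128441  10.        ] [ -0.   -0.  178.6]
86 [438.66301155  13.43065971  10.        ] [  0.    0.3 178.6]
```

The wrist and fixed cameras agree on the wrench middle within about 1 mm. I'll descend to 15 mm above it.

```bash
python3 -m jog '[[0,0,0,0,0,25,1],[0,0,0,0,0,35,1],[0,0,0,0,0,35,1],[0,0,0,0,0,35,1],[0,0,0,0,0,18,1]]'; python3 -m jog '[[0,0,0,0,0,10,1],[0,0,0,0,0,5,1],[0,0,0,0,0,0,1],[0,0,0,0,0,0,1],[0,0,0,0,0,0,1]]'
for i in 1 2 3 4 5 6; do python3 -m jog '[[0,0,0,0,0,0,1],[0,0,0,0,0,0,1],[0,0,0,0,0,0,1],[0,0,0,0,0,0,1],[0,0,0,0,0,0,1]]' | sed -n '1,2p;6p'; done
python3 - <<'E'
from h import *
A=save('side','s3.png');o=get_obs();print(o['time'],o['force']);u,v=proj(A,np.array(o['tcp_pos']));u,v=int(u),int(v);print(u,v)
B=cv2.resize(A['pixels'][v-60:v+50,u-70:u+70],None,fx=5,fy=5,interpolation=cv2.INTER_CUBIC);cv2.imwrite('pics/s3z.png',B[:,:,::-1])
E
```

```text
time: 10.13
tcp_pos: [436.3, 13.8, 37.0]
tcp_rot: [[0.951, 0.311, -0.004], [0.311, -0.951, 0.0], [-0.003, -0.001, -1.0]]
force: [-0.9, 0.9, -0.5]
gripper_width: 0.0
time: 10.55
tcp_pos: [438.3, 13.2, 26.4]
tcp_rot: [[0.951, 0.31, 0.002], [0.31, -0.951, -0.0], [0.002, 0.001, -1.0]]
force: [-0.1, 0.6, -0.5]
gripper_width: -0.1
time: 10.97
tcp_pos: [437.5, 13.1, 25.5]
time: 11.38
tcp_pos: [437.4, 13.1, 25.3]
time: 11.8
tcp_pos: [437.5, 13.1, 25.3]
time: 12.22
tcp_pos: [437.5, 13.1, 25.3]
time: 12.63
tcp_pos: [437.5, 13.1, 25.3]
time: 13.05
tcp_pos: [437.5, 13.1, 25.3]
13.1 [-0.20262234 -0.21857963  0.47149314]
227 212
```

View pics/s3z.png

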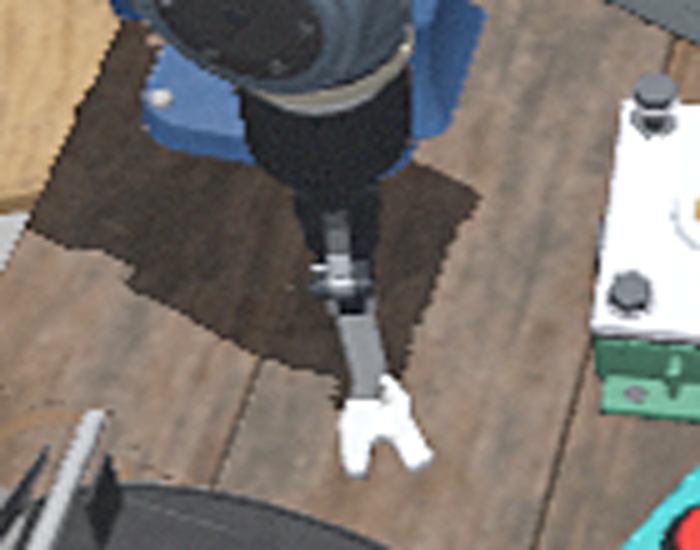

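The tips are above the wrench's handle at about (345,300), with no contact force and the wrench unmoved. I'm handing in.

```bash
python3 -c "from bench import sign_off;print(sign_off())"
```

```text
the job is handed in; nothing more can be done
None
```

I did all three steps in the order asked and handed the job in at about 13 s, with the gripper still pointing at the wrench. No verdict is reported at hand-in.

- **Call button:** I pressed the red button on the yellow-topped box until it stopped at 58 mm, 6 mm below where it starts, with about 11 N showing. I then let it go; the next picture showed the button back up.
- **Loose bolt:** It is the one at the near-left corner of the gearbox cover. I held the shut tips about 15 mm above its head for about 2.5 s. The side camera showed clear space under the tips, and no contact force was seen.
- **Wrench:** I ended about 15 mm above the middle of the handle, at (437.5, 13.1, 25.3) mm. The top, side and wrist cameras agree on that point within about 2 mm. The last picture shows no sign that the wrench moved, and the force reading was close to zero.

The camera estimates of the loose bolt differed by up to 3 mm in x and 7 mm in y. I aimed at (561, 137.5), close to the look from directly above and the positions of the other three bolts. No check failed.

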